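# Post the dreidel through the spring flap

## Robot

A 6-joint arm with a two-finger parallel gripper is mounted at the origin on the work surface. World frame = base frame: x ahead of the robot, y to its left, z up, the work surface at z = 0. Lengths are in mm, angles in degrees, forces in N, time in s.
With the tool pointing down it reaches from about 300 to 850 mm from the base axis. Payload 4.2 kg.
Tool frame: the origin (TCP) lies midway between the tips of the shut fingers; the grasp point (between the pads) lies 19 mm behind it (env.grip_depth is the distance from the TCP to the grasp point, in mm); z points along the fingers, y is the line along which they close (so a half turn about z gives the same grasp; the last joint's range is limited). The gripper opens to 91 mm and grips with 3 to 60 N. Pads are 32 mm wide; open, the fingers measure 118 mm over their backs; the gripper's body (76 mm by 178 mm) begins 60 mm behind the grasp point.
Start: joints at [63.255, 18.312, 89.639, -0, 72.044, -1.146], TCP at [248.452, 518.57, 213.976] pointing down, gripper open.
Joint ranges: [-177.97, 177.97], [-48.28, 115.42], [12.27, 149.76], [-77.06, 257.06], [2.81, 150.46], [-146.56, 146.56]. Speed limits (degrees/s): [147.25, 147.25, 180, 180, 180, 180].

## Interface

Orientations are given as [roll, pitch, yaw] about the fixed x, y, z axes, in that order (R = Rz(yaw) Ry(pitch) Rx(roll)).
In Python, from workcell import env, eyes gives the robot as it stands.
- The arm moves only by the tool send_rows, never from a script. Its argument "motion" is a list of rows, each a list of 7 numbers: the shift along the world's x, y, z normalised to -1 to 1, where 1 is 0.5 m, then the turn, a rotation vector about the world's x, y, z normalised to -1 to 1, where 1 is 60 degrees, then the opening, from -1 (shut) to 1 (fully open). A call has 1 to 20 rows; each row is the pose to reach, as a shift and turn from the pose commanded when the call began; what a row does not reach only later rows make up. A row lasts 1/8 s, in which the tool goes at most 62.5 mm and 10.7 degrees, less where a joint would pass 70% of its speed; a pose out of reach is approached as far as the arm can. A call with a number of a shift or a turn outside -1 to 1 is refused whole. A call with a gripper value outside its range is refused whole. The fingers move at their own pace and stop on an object; "squeeze" is the grip in N (left out, the last holds). Time passes only in rows, so rows that repeat a pose let the fingers close. It gives the time, the measured TCP pose, the force, the opening and the grip force at its end, in the units of the state.
- env.state(): the state, without advancing time (a new reading comes with each control period).
- eyes.grab_frame(name): name is "side" or "top"; returns a dict with "pixels" (480x640x3 uint8, red, green, blue), "depth" (480x640 float32, mm along the optical axis (not along the pixel's ray), 0 where there is no reading), "fx", "fy", "cx", "cy" (pixels), "R" (3x3) and "t" (3): a world point X has camera coordinates R X + t. Camera axes: x right, y down, z forward; pixel columns grow to the right and rows downward; lengths in mm; the calibration is good to about 2 mm. A picture is of the moment at which its call begins.
- env.job_done(): hands the job in; it is judged then, once.
The state is a dict: "time_s": time; "qpos": joint angles; "qvel": joint speeds; "effort": joint torques, N m; "ee_pos": TCP position; "ee_rot": TCP orientation; "force": force on the tool from outside, world axes, zero at the start; "torque": the same for the moment, N m; "gripper_width": finger opening in mm; "gripper_force": force on a finger pad.
Only numpy, scipy, OpenCV 4.12 (cv2) and the standard library are available. Lean on these libraries where they do the work, as an engineer would, in place of code of your own. Each camera call takes 0.05 s, during which the arm holds its last target. There are 200 camera calls.

## Task

Put away the dreidel that lies on the drawer unit's deck in front of the spring flap: push the flap open with one finger and, while that finger keeps it open, push the dreidel through the doorway with the other finger so that it drops into the tray behind, then let the flap close. Slide the dreidel only: do not pinch or lift it, do not use it to shove the shut flap open, and leave the other things on the ledge and on the deck where they are.

Things in the scene. Friction and masses are not known exactly. Their poses are not given: they have to be found in the camera images.
- unit: Fixed translucent drawer unit. Origin: at ledge height below the middle of the doorway; x points through the doorway from the deck into the tray, y left, z up. Grey deck in front of the doorway: top 70 mm above the ledge, x -150 to 0 mm, y -80 to +140 mm, no rims. Fences 106 mm above the ledge continue the doorway's line sideways along the deck's far edge.
- doorway (a point): Middle of the doorway's sill, the far edge of the deck, 70 mm above the ledge; axes as the drawer unit's. The doorway is 112 mm wide (y -56 to +56 mm), open at the top, between two posts 112 mm above the ledge. Behind the sill is a sheer drop into the tray.
- tray (a point): Middle of the floor of the tray well behind the doorway, 8 mm above the ledge (62 mm below the deck), axes as the drawer unit's. Inside 123 mm along x from the sill, 120 mm along y, open at the top, walls up to 110 mm above the ledge.
- flap (a joint): Angle of the grey plastic flap that shuts the doorway, rad: 0 shut, 1.5 fully open. Vertical hinge pin at the unit's x = 0, y = +56 mm (left end of doorway). Flap 107 mm long from the pin, 4 mm thick, 74 to 110 mm above the ledge, nothing above it. It swings only away from the deck, over the tray. A light spring (under 1 N at a finger) shuts it in about half a second.
- flap_edge (a point): Middle of the flap's free edge, 92 mm above the ledge; at the doorway's right end when shut.
- dreidel: The dreidel to put away: silicone top, about 35 g, lying on a flat side on the deck in front of the flap. Origin: centre of its square body, 15 mm above the deck. Body 30 mm along its x (about towards the flap), 28 mm along y, 30 mm high; blunt point to y = -26 mm, 9 mm stem to y = +28 mm, both at mid height. Turned up to 0.3 rad from square; its far face starts 45 mm or more from the flap.
- dreidel_b: Second dreidel, same size and look, lying on the left part of the deck beside the way to the flap, about 105 mm left of the doorway's middle. Origin: centre of its body. Leave alone.
- dreidel_c: Third dreidel, same, lying on the ledge itself. Leave alone.
- cup: Grey plastic cup, 68 mm across, 85 mm high, on the ledge to the right of the drawer unit. Origin: centre of its underside. Leave alone.
- dish: Steel coin dish, 110 mm across, 22 mm high. Origin: centre of its underside. Leave alone.
- menorah: Ceramic children's menorah, nine brightly painted cups in a row on a 60 x 220 mm foot, 100 mm high. Origin: centre of its underside. Leave alone.
- candle_box: Cardboard candle box, 55 x 110 x 30 mm. Origin: centre of its underside. Leave alone.
- jar: Glass jar with steel lid, 64 mm across, 90 mm high. Origin: centre of its underside. Leave alone.
Mind the look-alikes: they are no part of the job. What is shaped like the dreidel but green or grey is not meant.

How it is judged:
By the outcome, as a careful person would: the job done as asked, in the order asked, and still so for the second after the job is handed in, with the robot touching nothing.
It also fails if it takes over 38 s, if anything falls off the work surface, if the arm or the gripper's body presses on something with over 40 N, if the wrist force passes 120 N, or if a joint passes its speed limit or range.

## Working session

There is one attempt and no reset: what is moved stays moved. The work goes in short steps, Python scripts to look and compute and a tool call to move; the robot and the scene stay as the last step left them, time stands still between calls to the robot, and variables do not carry over. Pictures are saved under pics/ and viewed, at most 10 in all, crops included, and the job is handed in when it is done.

Besides the shell and the picture viewer there is one more tool, called after "Call:" as name(argument=value, ...), one argument or row to a line, values as JSON. send_rows: Moves the arm, as the interface text tells. Its arguments: {"type":"object","properties":{"motion":{"type":"array"},"squeeze":{"type":"number"}},"required":["motion"]}

```bash
mkdir -p pics
python3 - <<'E'
from workcell import env, eyes
import cv2, numpy as np
for n in("top","side"):
    f=eyes.grab_frame(n); np.savez(f"pics/{n}0.npz",**f)
    cv2.imwrite(f"pics/{n}0.png",f["pixels"][...,::-1])
    print(n,f["fx"],f["cx"],f["cy"],np.round(f["R"],3).tolist(),f["t"])
s=env.state();print(s["time_s"],s["ee_pos"],s["ee_rot"],s["gripper_width"])
E
```

```text
top 509.66687233014335 318.25618791087334 242.57072169415378 [[-0.023, -1.0, -0.007], [-0.993, 0.024, -0.118], [0.118, 0.004, -0.993]] [ -82.00765089  564.57212664 1048.69476325]
side 545.6285320204884 319.17583454366564 243.78127206502978 [[-0.907, -0.42, 0.01], [-0.322, 0.68, -0.658], [0.27, -0.601, -0.753]] [467.66545197 320.65530735 924.73813648]
0.1 [248.24501324 518.1758563  213.21889994] [-1.79912286e+02 -1.32886021e-03  1.54400876e+02] 91.03463036329079
```

View pics/top0.png

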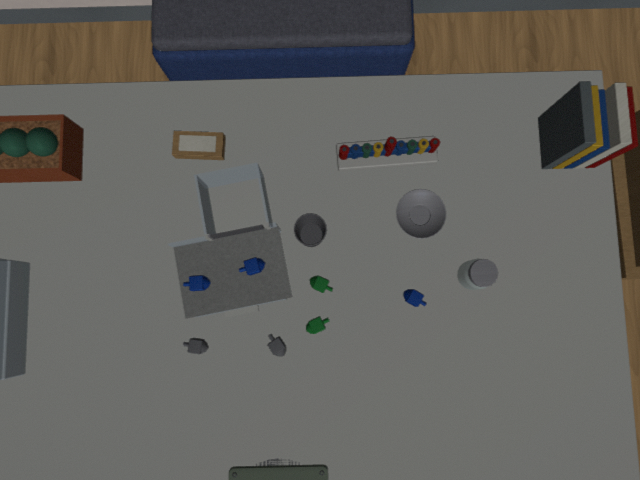

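View pics/side0.png

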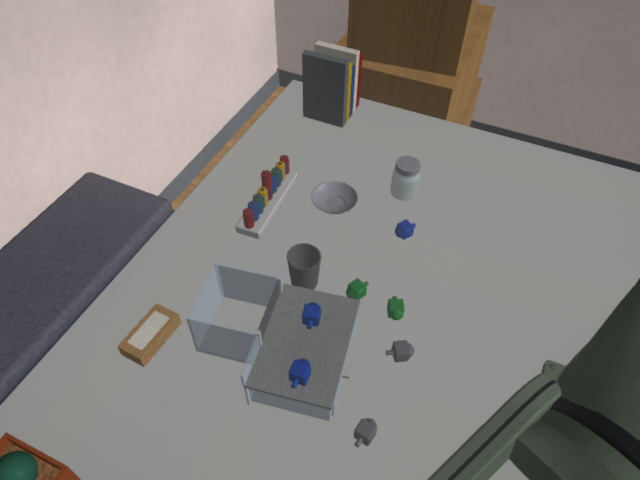

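The pictures show blue look-alikes at top-view px (253,267) on the deck in front of the flap, (197,283) on the left of the deck (dreidel_b) and (414,298) on the ledge (dreidel_c). Green ones are at (320,284) and (317,325), grey ones at (197,346) and (277,346). I choose (253,267), which is (312,314) in the side view. Next come a close crop and the measurements.

```bash
cat > h.py <<'E'
import numpy as np, cv2
def load(n):
    return dict(np.load(f"pics/{n}.npz"))
def ray(f,p,z):
    d=f["R"].T@np.array([(p[0]-f["cx"])/f["fx"],(p[1]-f["cy"])/f["fy"],1.]); c=-f["R"].T@f["t"]
    return c+d*(z-c[2])/d[2]
def tri(f,p,g,q):
    A=[];b=[]
    for F,P in((f,p),(g,q)):
        c=-F["R"].T@F["t"]; d=F["R"].T@np.array([(P[0]-F["cx"])/F["fx"],(P[1]-F["cy"])/F["fy"],1.]);d/=np.linalg.norm(d)
        M=np.eye(3)-np.outer(d,d);A.append(M);b.append(M@c)
    return np.linalg.solve(sum(A),sum(b))
def cloud(f):
    v,u=np.mgrid[:480,:640];z=f["depth"]
    P=np.stack([(u-f["cx"])/f["fx"]*z,(v-f["cy"])/f["fy"]*z,z],-1)
    return (P-f["t"])@f["R"]
def blue(f):
    h=cv2.cvtColor(f["pixels"],cv2.COLOR_RGB2HSV)
    return cv2.inRange(h,(110,150,60),(130,255,255))
E
python3 - <<'E'
from h import *
T,S=load("top0"),load("side0")
for n,f in(("top",T),("side",S)):
    m=blue(f);k,l,st,c=cv2.connectedComponentsWithStats(m)
    C=cloud(f)
    for i in range(1,k):
        if 60<st[i,4]<2000:
            P=C[l==i];P=P[f["depth"][l==i]>0]
            print(n,st[i],c[i].round(1),np.median(P,0).round(1),np.percentile(P[:,2],95).round(1))
# deck plane
C=cloud(T); z=C[...,2]; x,y=C[...,0],C[...,1]
m=((np.abs(z-70)<6)&(T["depth"]>0)).astype(np.uint8)
m[:, :165]=0; m[:,300:]=0; m[:220]=0; m[330:]=0
m|=(blue(T)>0)&(np.mgrid[:480,:640][1]<300)&(np.mgrid[:480,:640][0]>220)
m=cv2.morphologyEx(m.astype(np.uint8),cv2.MORPH_OPEN,np.ones((5,5)))
cs,_=cv2.findContours(m,0,2);c=max(cs,key=cv2.contourArea)
print("deck z",np.median(z[m>0]),"ledge z",np.median(z[380:440,100:200]))
W=np.array([ray(T,p,70)[:2] for p in c[:,0].astype(float)],np.float32)
r=cv2.minAreaRect(W);print(r,cv2.boxPoints(r))
a=cv2.resize(T["pixels"][155:325,165:305],None,fx=4,fy=4,interpolation=2)[:600]
b=cv2.resize(S["pixels"][255:425,185:370],None,fx=3.5,fy=3.5,interpolation=2)
cv2.imwrite("pics/ct.png",cv2.resize(T["pixels"][155:325,165:305],None,fx=3.5,fy=3.5,interpolation=2)[...,::-1]);cv2.imwrite("pics/cs.png",b[:600,:,::-1])
E
```

```text
top [239 258  26  17 220] [252.3 266.1] [511.1  37.   96.9] 100.6
top [184 276  26  15 224] [196.9 283.2] [479.3 146.7  96.7] 101.0
top [404 290  22  16 175] [414.5 298.1] [ 440.7 -295.3   27.3] 30.9
side [303 304  17  21 215] [312.  311.3] [511.   42.1  99.5] 101.8
side [290 360  20  25 301] [300.9 369.2] [479.4 151.3  99.1] 101.9
deck z 68.03941501841692 ledge z -2.109258936829033
((503.31097412109375, 81.45431518554688), (149.10000610351562, 219.9259033203125), 9.925459861755371) [[410.9228   176.9215  ]
 [448.83075  -39.712757]
 [595.69916  -14.012863]
 [557.7912   202.62138 ]]
```

View pics/ct.png

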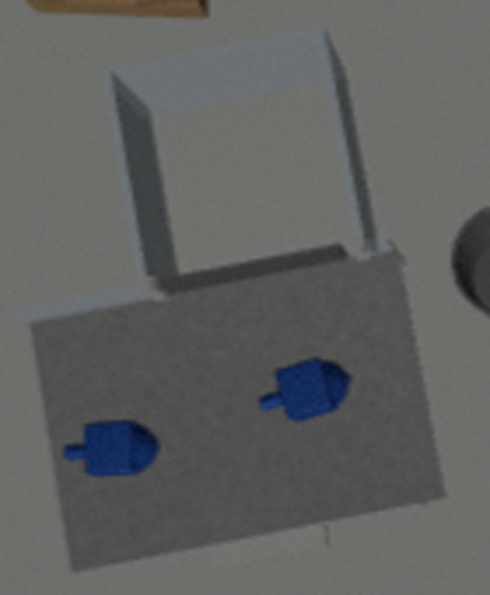

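View pics/cs.png

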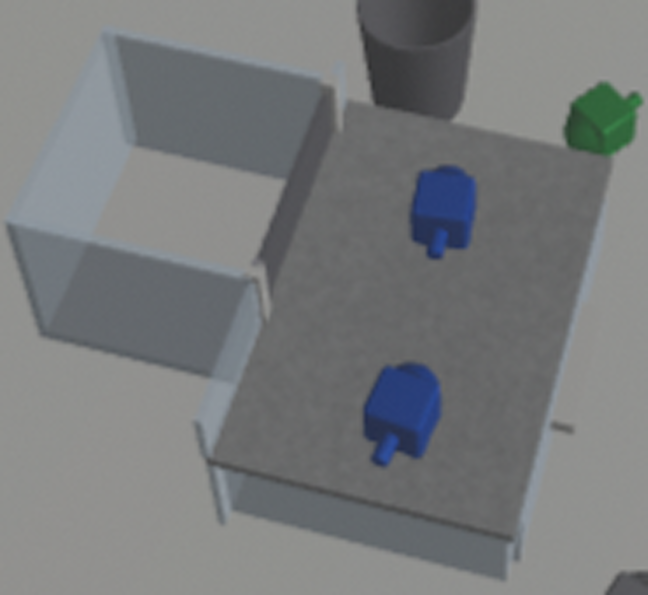

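The crops show the chosen dreidel, blue, on the deck straight in front of the shut flap (top crop px (312,388)). Its stem points left and its point right, and dreidel_b lies well to the left (120,448). I refine the doorway and body pose from both views.

```bash
cat >> h.py <<'E'
YAW=np.radians(9.9);U=np.array([[np.cos(YAW),np.sin(YAW)],[-np.sin(YAW),np.cos(YAW)]])
D=np.array([581.9,64.8])
def tou(p): return (np.asarray(p)[...,:2]-D)@U.T
def tow(p): return np.asarray(p)@U+D
E
python3 - <<'E'
from h import *
T,S=load("top0"),load("side0")
for n,f,c in(("top",T,(252,266)),("side",S,(312,311))):
    m=blue(f);k,l=cv2.connectedComponents(m);s=l==l[c[1],c[0]]
    q=cloud(f)[s&(f["depth"]>0)]; P=q[q[:,2]>95]
    u=tou(P).astype(np.float32); a=tou(q)
    print(n,"top face",cv2.minAreaRect(u),np.median(u,0),"all",np.percentile(a,[2,98],axis=0).round(1))
# deck corners in the two crops (hand-read): far-right, near-right, near-left
t=[(400,257),(443,495),(72,570),(32,322)]; g=[(345,102),(610,160),(512,538),(213,460)]
for p,q in zip(t,g):
    p=(165+p[0]/3.5,155+p[1]/3.5);q=(185+q[0]/3.5,255+q[1]/3.5)
    X=tri(T,p,S,q);print(X.round(1),tou(X).round(1))
# posts' inner tops / flap in hinge area: top view
C=cloud(T)
for f,n in((T,"top"),(S,"side")):
    C=cloud(f);u=tou(C);m=(abs(u[...,0])<10)&(abs(u[...,1])<52)&(C[...,2]>95)&(f["depth"]>0)
    print(n,"flap pts",m.sum(),np.median(u[m],0),np.median(C[m],0))
E
```

```text
top top face ((-73.75401306152344, -16.582326889038086), (28.550857543945312, 30.518959045410156), 7.07684326171875) [-73.17167  -15.366158] all [[-88.4 -35.9]
 [-60.3   9.1]]
side top face ((-71.55097198486328, -12.148065567016602), (28.15561866760254, 29.2954044342041), 14.965571403503418) [-72.95924  -10.985778] all [[-87.1 -25.5]
 [-59.6   0.2]]
[593.9 -14.3  63.1] [ -1.8 -80. ]
[450.4 -38.4  65.1] [-147.3  -79.1]
[411.9 177.4  64.3] [-148.1  140.2]
[556.7 202.   64. ] [ -1.2 139.5]
top flap pts 161 [-0.15818477 -0.19947346] [582.24603349  64.90868926 106.71401562]
side flap pts 212 [0.49086473 3.86015194] [582.15550626  68.89465686 107.93013121]
```

Call:
send_rows(
  motion=[
    [0.53, -0.935, -0.108, 0, 0, -0.74, 1],
    [0.53, -0.935, -0.108, 0, 0, -0.74, 1],
    [0.53, -0.935, -0.108, 0, 0, -0.74, 1],
    [0.53, -0.935, -0.108, 0, 0, -0.74, 1],
    [0.53, -0.935, -0.108, 0, 0, -0.74, 1],
    [0.53, -0.935, -0.108, 0, 0, -0.74, 1],
    [0.53, -0.935, -0.108, 0, 0, -0.74, 1],
    [0.53, -0.935, -0.108, 0, 0, -0.74, 1],
    [0.53, -0.935, -0.108, 0, 0, -0.74, 1],
    [0.53, -0.935, -0.108, 0, 0, -0.74, 1],
    [0.53, -0.935, -0.108, 0, 0, -0.74, 1],
    [0.53, -0.935, -0.108, 0, 0, -0.74, 1],
    [0.53, -0.935, -0.108, 0, 0, -0.74, 1],
    [0.53, -0.935, -0.108, 0, 0, -0.74, 1],
  ],
)

```text
time_s: 1.85
ee_pos: [513.3, 51.7, 160.1]
ee_rot: [180.0, 0.0, 110.1]
force: [-0.6, -0.5, -0.7]
gripper_width: 91.2
gripper_force: 0.0
```

Call:
send_rows(
  motion=[
    [0, 0, -0.06, 0, 0, 0, 1],
    [0, 0, -0.12, 0, 0, 0, 1],
    [0, 0, -0.16, 0, 0, 0, 1],
    [0, 0, -0.16, 0, 0, 0, 1],
  ],
)

```text
time_s: 2.35
ee_pos: [512.3, 51.2, 78.8]
ee_rot: [-179.8, -0.1, 110.0]
force: [0.5, 0.4, 0.3]
gripper_width: 91.2
gripper_force: 0.0
```

```bash
cat >> h.py <<'E'
def snap(n,k,box=None):
    from workcell import eyes
    f=eyes.grab_frame(n);np.savez(f"pics/{n}{k}.npz",**f)
    p=f["pixels"]
    if box: p=cv2.resize(p[box[1]:box[3],box[0]:box[2]],None,fx=3,fy=3,interpolation=2)
    cv2.imwrite(f"pics/{n}{k}.png",p[...,::-1]); return f
E
python3 - <<'E'
from h import *
snap("side",1,(180,240,380,420))
E
```

```text
(no output)
```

View pics/side1.png

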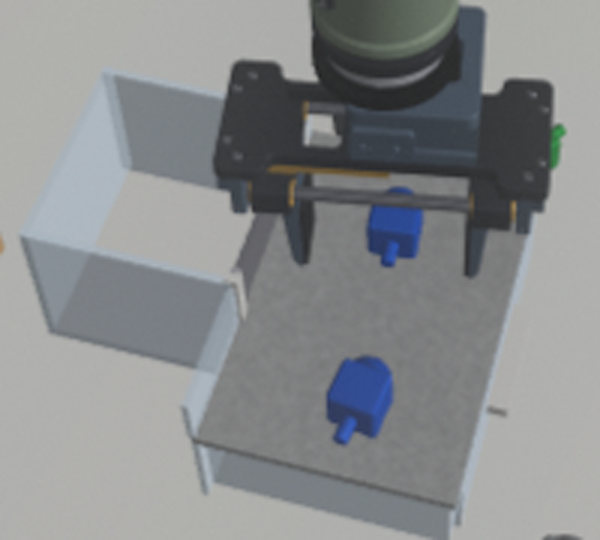

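The fingers straddle the dreidel: the leading one is just short of the flap (crop px (300,260)) and the trailing one is behind the dreidel (475,270). I push straight along the unit's x. The flap opens first, and I stop short of the sill to look.

Call:
send_rows(
  motion=[
    [0.016, 0.003, 0, 0, 0, 0, 1],
    [0.032, 0.0055, 0, 0, 0, 0, 1],
    [0.047, 0.008, 0, 0, 0, 0, 1],
    [0.063, 0.011, 0, 0, 0, 0, 1],
    [0.079, 0.014, 0, 0, 0, 0, 1],
    [0.095, 0.0165, 0, 0, 0, 0, 1],
    [0.11, 0.019, 0, 0, 0, 0, 1],
    [0.126, 0.022, 0, 0, 0, 0, 1],
    [0.142, 0.025, 0, 0, 0, 0, 1],
    [0.142, 0.025, 0, 0, 0, 0, 1],
  ],
)

```text
time_s: 3.65
ee_pos: [585.7, 63.6, 80.1]
ee_rot: [179.9, 0.0, 110.0]
force: [0.6, -0.8, 0.5]
gripper_width: 91.3
gripper_force: 0.4
```

Run:
```python
from h import *
snap("side",2,(180,240,380,420))
```

```text
(no output)
```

View pics/side2.png

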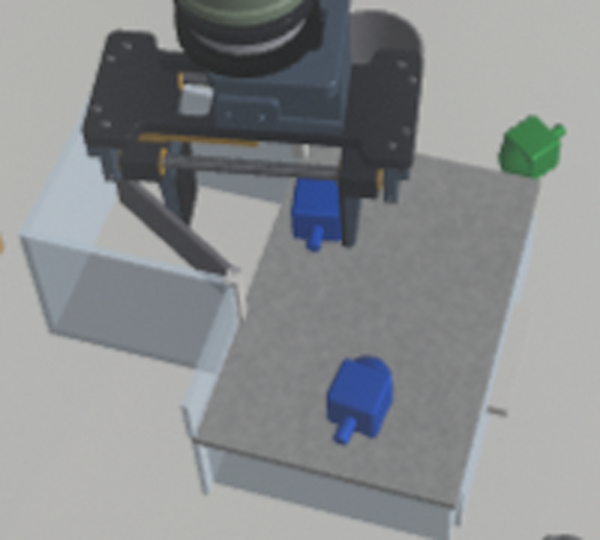

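The leading finger holds the flap open and the dreidel, still square to the trailing finger, is just short of the sill (crop px (318,215)). I keep pushing.

Call:
send_rows(
  motion=[
    [0.016, 0.003, 0, 0, 0, 0, 1],
    [0.032, 0.0055, 0, 0, 0, 0, 1],
    [0.047, 0.008, 0, 0, 0, 0, 1],
    [0.063, 0.011, 0, 0, 0, 0, 1],
    [0.075, 0.013, 0, 0, 0, 0, 1],
    [0.083, 0.0145, 0, 0, 0, 0, 1],
    [0.083, 0.0145, 0, 0, 0, 0, 1],
    [0.083, 0.0145, 0, 0, 0, 0, 1],
    [0.083, 0.0145, 0, 0, 0, 0, 1],
  ],
)

```text
time_s: 4.82
ee_pos: [626.0, 70.8, 80.1]
ee_rot: [180.0, 0.0, 110.0]
force: [0.4, 0.0, -0.1]
gripper_width: 91.3
gripper_force: 0.3
```

Run:
```python
from h import *
snap("side",3,(180,240,380,420))
```

```text
(no output)
```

View pics/side3.png

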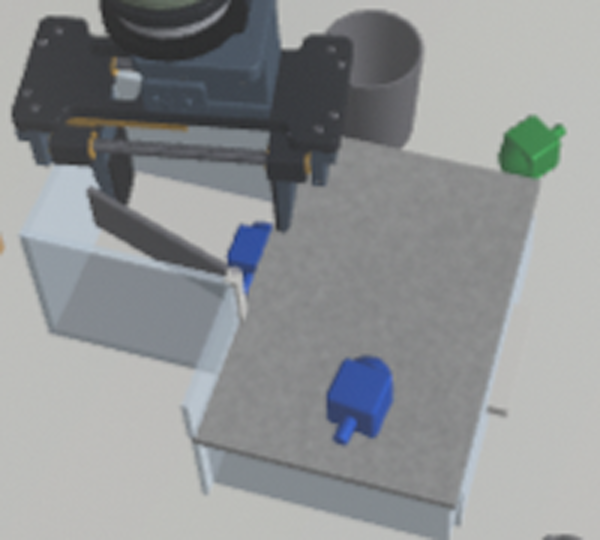

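The dreidel has dropped into the tray (crop px (248,250)) and the finger still holds the flap. I back out the same way so the flap closes gently, then rise.

Call:
send_rows(
  motion=[
    [-0.03, -0.005, 0, 0, 0, 0, 1],
    [-0.06, -0.01, 0, 0, 0, 0, 1],
    [-0.09, -0.016, 0, 0, 0, 0, 1],
    [-0.12, -0.021, 0, 0, 0, 0, 1],
    [-0.15, -0.026, 0, 0, 0, 0, 1],
    [-0.18, -0.031, 0, 0, 0, 0, 1],
    [-0.21, -0.037, 0, 0, 0, 0, 1],
    [-0.235, -0.041, 0, 0, 0, 0, 1],
    [-0.235, -0.041, 0, 0, 0, 0, 1],
    [-0.235, -0.041, 0.1, 0, 0, 0, 1],
    [-0.235, -0.041, 0.2, 0, 0, 0, 1],
    [-0.33, -0.041, 0.3, 0, 0, 0, 1],
    [-0.4, -0.041, 0.3, 0, 0, 0, 1],
    [-0.4, -0.041, 0.3, 0, 0, 0, 1],
    [-0.4, -0.041, 0.3, 0, 0, 0, 1],
    [-0.4, -0.041, 0.3, 0, 0, 0, 1],
    [-0.4, -0.041, 0.3, 0, 0, 0, 1],
  ],
)

```text
time_s: 7.0
ee_pos: [426.6, 50.3, 229.4]
ee_rot: [-180.0, -0.0, 110.0]
force: [0.4, 0.5, 0.6]
gripper_width: 91.0
gripper_force: 0.0
```

Run:
```python
from h import *
f=snap("side",4);g=snap("top",4)
for n,f in(("side",f),("top",g)):
    k,l,st,c=cv2.connectedComponentsWithStats(blue(f));C=cloud(f)
    for i in range(1,k):
        if 40<st[i,4]<2000:
            P=np.median(C[l==i],0);print(n,c[i].round(),P.round(1),tou(P).round(1))
```

```text
side [301. 369.] [478.9 151.8  99.3] [-86.5 103.4]
top [245. 224.] [605.4  58.4  35.4] [ 22.1 -10.4]
top [414. 298.] [ 441.1 -294.2   27. ] [-200.4 -329.4]
```

View pics/side4.png

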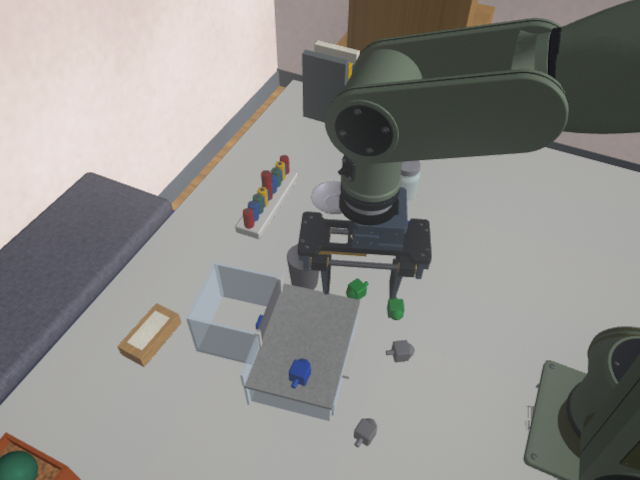

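The dreidel lies flat in the tray (side px (261,322)) and everything else is in place. The flap still needs a check by depth before handing in.

Run:
```python
from h import *
for n in("side0","side4","top0","top4"):
    f=load(n);C=cloud(f);u=tou(C);ok=(C[...,2]>80)&(C[...,2]<120)&(f["depth"]>0)&(abs(u[...,1])<50)
    print(n,"shut",(ok&(abs(u[...,0])<8)).sum(),"inside tray",(ok&(u[...,0]>12)&(u[...,0]<110)).sum())
f=load("top4");cv2.imwrite("pics/t4c.png",cv2.resize(f["pixels"][155:355,165:365],None,fx=3,fy=3)[...,::-1])
```

```text
side0 shut 318 inside tray 0
side4 shut 317 inside tray 0
top0 shut 218 inside tray 0
top4 shut 210 inside tray 0
```

View pics/t4c.png

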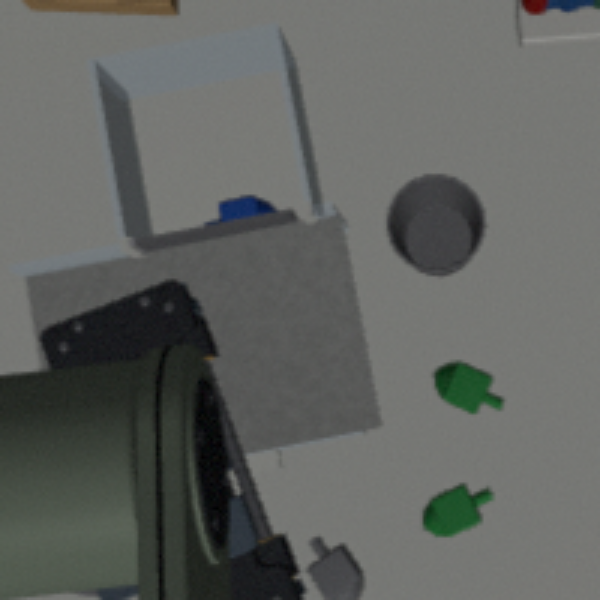

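The flap is shut (crop px (140,245) to (300,215)) and the dreidel lies in the tray behind it (245,210). Handing in.

```bash
python3 -c "
from workcell import env
print(env.job_done())"
```

```text
the job is handed in; nothing more can be done
None
```

The dreidel is in the tray, pushed through while one finger held the flap open; the flap is shut again, nothing else in the camera views moved, and I handed the job in at about 7 s (no verdict was returned).

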